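# Seat the roller in the V-blocks and hold it down

## Robot

A 7-joint arm with a two-finger parallel gripper is mounted at the origin on a cart in front of the work surface, level with it; the furniture and walls round the work are solid. World frame = base frame: x ahead of the robot, y to its left, z up, the work surface at z = 0. Lengths are in m, angles in rad, forces in N, time in s.
With the tool pointing down it reaches from about 0.425 to 0.925 m from the base axis. Payload 6.8 kg.
Tool frame: the origin (TCP) lies at the very end of the fingers, on their centre line; the grasp point (between the pads) lies 19 mm behind it; z points along the fingers, y is the direction in which the jaws open and shut (so a half turn about z gives the same grasp; the last joint's range is limited). The gripper opens to 85 mm and grips with 20 to 120 N. Pads are 22 mm wide; open, the fingers measure 114 mm over their backs; the gripper's body (76 mm by 85 mm) begins 54 mm behind the grasp point. The pads swing forward as they close: fully open they stand 13 mm farther back than shut.
Start: joints at [-1.215, 0.477, 0.022, 1.555, -0.011, 1.109, -0.083], TCP at [0.302, 0.604, 0.231] pointing down, gripper open.
Joint ranges: [-2.96, 2.96], [-0.34, 2.1], [-1.41, 1.46], [0.24, 2.44], [-1.37, 4.51], [0.17, 1.92], [-2.96, 2.96]. Speed limits (rad/s): [2.39, 2.39, 3.14, 3.14, 3.14, 3.14, 3.14].

## Interface

Orientations are given as a unit quaternion [w, x, y, z].
In Python, from cell import manip, planner, eyes, job, models gives the robot as it stands. Calls block until the motion is done:
- manip.goto(position, orientation): joint-space move of the TCP to a pose.
- manip.move_linear(position, rate=0.15, rot=None, threshold=None): straight line of the TCP; rot=None keeps the orientation; rate is the mean speed in m/s. With threshold (N) it stops when the force on the tool has changed by that much, and returns True; else False.
- manip.goto_joints(angles): joint-space move.
- manip.gripper_open() and manip.gripper_close(grip_force=None): open the fingers fully, or close them until they stop; grip_force is the grip in N (None keeps the last).
- manip.pause(seconds).
- planner.inverse_kinematics(position, orientation): joint angles nearest the present ones, or None.
- eyes.get_image(name): name is "scene" or "top" or "wrist"; returns a dict with "frame" (384x512x3 uint8, blue, green, red), "range_z" (384x512 float32, m along the optical axis (not along the pixel's ray), 0 where there is no reading), "camera_matrix" (3x3 intrinsics, pixels), "distortion" ([k1, k2, p1, p2, k3] as OpenCV has them; the pictures are not rectified), "xyz" and "rotation" of the camera in the world. Camera axes: x right, y down, z forward; pixel columns grow to the right and rows downward; lengths in m; the calibration is good to about 2 mm. A picture is of the moment at which its call begins.
A pose or a line that the arm cannot do raises manip.MotionError and nothing moves.
- job.close_job(): hands the job in, once; it reports no verdict.
Trained networks look in a picture, given as the dict that the camera call returned (one of the last four; its "shot" number tells which), for a name from the list of things; names that differ only in an ending like _2 or _b are one class to them, and where a whole thing is asked for, a point or a joint stands for the part that bears it (a point fixed in the world has none). Each returns a list of dicts, best first, with "conf" (0 to 1); they miss things now and then, are a little off and sometimes report something else, mostly with a low value. They report only what shows in the picture. A call takes as long as a camera call.
- models.boxes_of(picture, target): "rect" ([left, top, right, bottom] in pixels, round what is visible of it).
- models.masks_of(picture, target): "region" (384x512 bool, what is visible of it) and "rect" ([left, top, right, bottom] in pixels, round what is visible of it).
Readings, each from a call of its own:
- manip.current_clock(): time.
- manip.current_q(): joint angles.
- manip.current_qd(): joint speeds.
- manip.current_joint_efforts(): joint torques, N m.
- manip.current_tcp_pos(): TCP position.
- manip.current_tcp_rot(): TCP orientation.
- manip.current_wrist_force(): force on the tool from outside, world axes, zero at the start.
- manip.current_torque(): the same for the moment, N m.
- manip.current_gripper_width(): finger opening in m.
Only numpy, scipy, OpenCV 4.12 (cv2) and the standard library are available. Lean on these libraries where they do the work, as an engineer would, in place of code of your own. Each camera call takes 0.05 s, during which the arm holds its last target. There are 200 camera calls.

## Task

The yellow clamp stirrup standing astride the pair of V-blocks is in the way: lift it off by its tab and hang it astride the rack's horizontal bar, one leg on each side of the bar, well between the posts, and let go of it. Then lay the aluminium roller from its wooden rest lengthwise in both V-blocks, about midway, and finish while still holding it pressed straight down (about 15 N), so that it bears firmly on both faces of the Vs. Do not slam or force the roller, and leave the steel block, the spanner and the bush where they are.

Things in the scene. Friction and masses are not known exactly. Their poses are not given: they have to be found in the camera images.
- v_fixture: Fixed pair of steel V-blocks on a dark plate, 60 x 156 x 10 mm. Origin: under the plate's centre, on the bench. V along y, x across, z up. Blocks 60 mm wide, tops at z = 50 mm, each 30 mm long (y 40 to 70 and -70 to -40 mm); in the 80 mm gap lies only the plate. 90 degree Vs, 41 mm wide at the top, bottom line at z = 29 mm. Seated roller: axis along y at x = 0, z = 51.7 mm, its top at 68 mm.
- v_near: The -x halves (faces) of both V-blocks, steel, fixed to the plate; same origin and axes as v_fixture.
- v_far: The +x halves (faces) of both V-blocks, steel, fixed to the plate; same origin and axes as v_fixture.
- stirrup: Loose yellow clamp stirrup, upside-down U, 0.22 kg, 84 x 36 x 105 mm, standing on the bench in the gap between the V-blocks. Origin: between its feet, at their underside. Legs at x = -38 and 38 mm (8 mm thick, 36 mm wide along y), 68 mm clear between. Crown 14 mm wide along y; flat middle (26 mm along x) from z = 62 to 70 mm, sloping down to the legs, so it centres on a bar.
- stirrup_tab (a point): The flat steel thumb tab on the stirrup's crown: 24 mm along x, 14 mm thick along y (grip across y from above), z = 70 to 105 mm above the feet. The point is in it, 90 mm above the feet, 28 mm above the underside of the crown. Axes as the stirrup.
- rack: Fixed hanging rack: a steel bar of 16 mm diameter, along y, carried by two grey posts at y = -85 and 85 mm (154 mm free between them). Origin on the bench top below the middle of the bar, z up. Below the bar is only a 6 mm base strip, 24 mm wide.
- rack_bar (a point): Middle of the rack's bar, on its axis, 120 mm above the bench (bar top at 128 mm). Axes as the rack: y along the bar. With the stirrup hanging its tab point is 156 mm above the bench.
- rest: Fixed low wooden rest, 80 x 150 x 8 mm, origin under its centre, y lengthwise. Small round chocks near its ends (14 mm high, 46 to 70 mm from the middle along y) keep the roller from rolling; its middle is free for fingers.
- roller: Loose aluminium guide roller of about 0.35 kg, 32 mm diameter, 160 mm long (plus an 8 mm stub of 18 mm diameter at each end), black rings round it. Origin at its centre, on its axis; y along its axis. It starts on the wooden rest, axis 24 mm above the bench.
- roller_center (a point): The middle of the roller, on its axis; y runs along the axis, x and z turn with it as it rolls.
- block: Loose dark steel block, 50 x 50 x 38 mm, origin under its centre; leave alone.
- spanner: Loose open-ended spanner lying flat, 42 x 197 x 8 mm, origin under its centre, long along y; leave alone.
- bush: Loose dark flanged bush standing on its flange, 42 mm diameter, 30 mm high, origin under its centre; leave alone.

How it is judged:
By the outcome, as a careful person would: the job done as asked, in the order asked, and still so for the second after the job is handed in, while the arm keeps its last pose, push and grip.
It also fails if it takes over 72 s, if anything falls off the work surface, if the arm or the gripper's body presses on something with over 40 N, if the wrist force passes 120 N, or if a joint passes its speed limit or range.

## Working session

There is one attempt and no reset: what is moved stays moved. The work goes in short steps, each a Python script; the robot and the scene stay as the last script left them, time stands still between calls to the robot, and variables do not carry over. Pictures are saved under pics/ and viewed, about 8 in all and at most 12, crops included, and the job is handed in when it is done.

```bash
mkdir -p pics; ls; cat > h.py <<'E'
import numpy as np, cv2
from cell import manip, planner, eyes, job, models
def cloud(p):
    K=np.array(p["camera_matrix"]);D=np.array(p["distortion"],float)
    z=p["range_z"];h,w=z.shape
    u,v=np.meshgrid(np.arange(w),np.arange(h))
    n=cv2.undistortPoints(np.stack([u,v],-1).reshape(-1,1,2).astype(np.float64),K,D).reshape(h,w,2)
    c=np.dstack([n[...,0]*z,n[...,1]*z,z])
    W=c@np.array(p["rotation"]).reshape(3,3).T+np.array(p["xyz"])
    W[z<=0]=np.nan
    return W
def rect(pts):
    (c,s,a)=cv2.minAreaRect((pts[:,:2]*1000).astype(np.float32)); return np.round(c,1),np.round(s,1),round(a,1)
E
cat > m.py <<'E'
from h import *
ims=[]
for cam in ("top","scene"):
    p=eyes.get_image(cam);W=cloud(p);im=p["frame"].copy();print(cam,np.round(p["xyz"],3))
    np.savez("%s.npz"%cam,W=W,f=p["frame"])
    for t in ["stirrup","rack","rest","roller","v_fixture","block","spanner","bush"]:
        r=models.masks_of(p,t)
        for k in r[:2]:
            m=k["region"]&np.isfinite(W[...,2]); q=W[m]
            if len(q)<10: continue
            zs=np.percentile(q[:,2],[2,50,98])
            print(t,round(k["conf"],2),[int(x) for x in k["rect"]],m.sum(),"z",np.round(zs*1000),"rect",*rect(q))
        if r:
            l,tp,rr,b=map(int,r[0]["rect"]);cv2.rectangle(im,(l,tp),(rr,b),(0,0,255),1);cv2.putText(im,t,(l,tp-2),0,.4,(0,0,255),1)
    ims.append(im)
cv2.imwrite("pics/a.png",cv2.resize(ims[0],(800,600)))
cv2.imwrite("pics/b.png",cv2.resize(ims[1],(800,600)))
print(manip.current_clock(),manip.current_tcp_pos(),manip.current_tcp_rot())
E
python3 m.py
```

```text
picsTraceback (most recent call last):
  File "m.py", line 4, in <module>
    p=eyes.get_image(cam);W=cloud(p);im=p["frame"].copy();print(cam,np.round(p["xyz"],3))
                            ~~~~~^^^
  File "h.py", line 9, in cloud
    W=c@np.array(p["rotation"]).reshape(3,3).T+np.array(p["xyz"])
        ~~~~~~~~~~~~~~~~~~~~~~~~~~~~~~~^^^^^
ValueError: cannot reshape array of size 4 into shape (3,3)
```

Rotation is a quaternion (w,x,y,z).

```bash
sed -i 's/np.array(p\["rotation"\]).reshape(3,3).T/Rotation.from_quat(np.roll(p["rotation"],-1)).as_matrix().T/; 1a from scipy.spatial.transform import Rotation' h.py; python3 m.py
```

```text
top [ 0.372 -0.023  1.178]
stirrup 0.75 [254, 176, 269, 207] 234 z [  8.  61. 108.] rect [530.8 -67.7] [82.8 33.7] 13.7
rack 0.64 [314, 193, 392, 217] 1203 z [  0.  12. 131.] rect [ 504.4 -326.1] [220.5  70.1] 89.9
rest 0.58 [127, 184, 185, 224] 767 z [ 3.  9. 14.] rect [502.8 229.9] [ 79.6 149.2] 16.3
roller 0.96 [122, 190, 182, 214] 637 z [27. 38. 43.] rect [502.8 234.7] [ 35.7 170.8] 16.9
roller 0.44 [236, 188, 287, 208] 221 z [27. 45. 54.] rect [516.9 -69.5] [ 29.5 139.3] 17.0
v_fixture 0.84 [232, 172, 288, 205] 975 z [ 6. 25. 53.] rect [532.8 -66.3] [ 62.8 158.4] 16.5
block 0.91 [207, 129, 225, 150] 333 z [ 9. 38. 42.] rect [680.4  65.4] [51.1 48.5] 19.7
spanner 0.64 [227, 245, 296, 265] 447 z [ 2.  8. 12.] rect [362.3 -67.3] [ 36.3 188.6] 2.7
bush 0.55 [231, 171, 287, 207] 1052 z [ 5. 15. 53.] rect [534.8 -63. ] [ 69.1 157.2] 16.6
bush 0.48 [145, 243, 160, 258] 164 z [ 0. 12. 34.] rect [365.8 233.6] [39.  39.1] 2.4
scene [-0.083 -0.713  0.696]
stirrup 0.87 [249, 204, 282, 253] 651 z [  5.  42. 106.] rect [564.8 -49.5] [167.2  52.8] 28.2
rack 0.85 [294, 234, 383, 333] 2435 z [  0.  13. 129.] rect [ 510.1 -309. ] [380.6 192.9] 32.1
rack 0.44 [228, 213, 298, 257] 1324 z [ 1. 27. 51.] rect [546.4 -43.6] [122.9 198.6] 9.3
rest 0.67 [159, 189, 213, 213] 458 z [ 2.  9. 15.] rect [498.2 226.9] [ 76.6 150.2] 18.4
roller 0.82 [157, 178, 210, 202] 577 z [16. 34. 42.] rect [507.5 241. ] [ 75.2 188.7] 7.5
block 0.9 [256, 181, 281, 204] 422 z [ 2. 32. 41.] rect [707.1  74.6] [114.3  51.5] 19.9
spanner 0.96 [179, 250, 240, 295] 515 z [ 1.  7. 10.] rect [360.2 -68.9] [ 40.6 192.4] 2.1
bush 0.48 [132, 204, 146, 219] 184 z [ 1. 17. 32.] rect [363.  232.5] [44.4 39.3] 56.4
0.95 [0.3019751  0.60370025 0.23130522] [-3.28733717e-07  2.29856396e-01  9.73224556e-01  7.95815837e-06]
```

View pics/a.png

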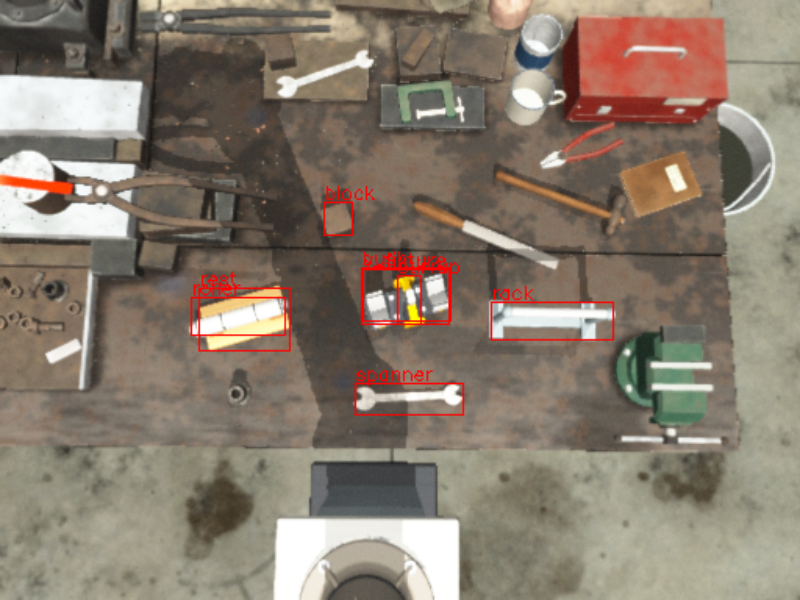

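View pics/b.png

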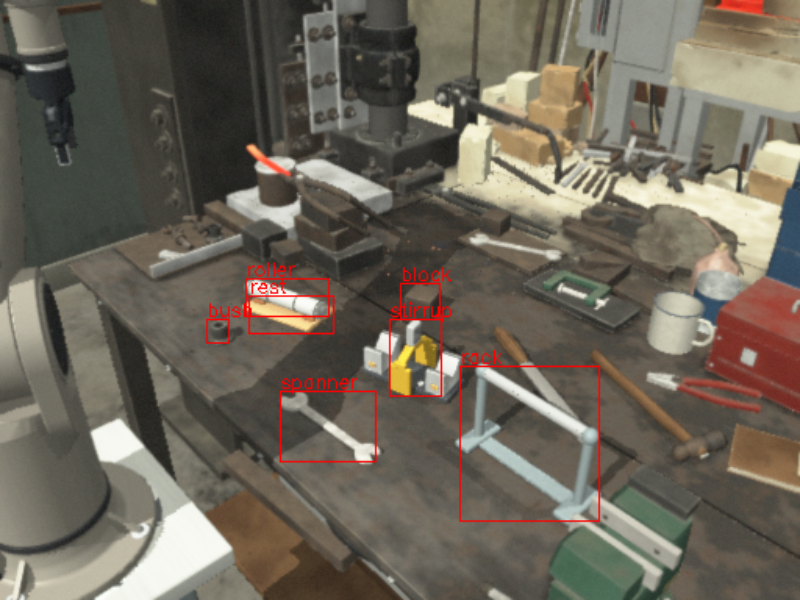

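The top view (800x600) shows the fixture with the stirrup at about (407,297), the rack at (552,320), the roller on its rest at (240,317), the spanner at (409,397), the bush at (238,390) and the block at (338,218). The "bush" hit on the fixture is false. I'll refine the poses from the saved clouds.

```bash
cat > r.py <<'E'
from h import *
for cam in("top","scene"):
    W=np.load(cam+".npz")["W"].reshape(-1,3);W=W[np.isfinite(W[:,2])]
    def near(c,r,z0,z1): return W[(np.hypot(W[:,0]-c[0],W[:,1]-c[1])<r)&(W[:,2]>z0)&(W[:,2]<z1)]
    def show(n,q):
        if len(q)>4: print(cam,n,len(q),"med",np.round(np.median(q,0)*1000,1),"rect",*rect(q))
    show("tab",near((.53,-.067),.06,.085,.12))
    show("tabtop",near((.53,-.067),.06,.1,.12))
    show("vtops",near((.533,-.066),.1,.046,.056))
    show("bar",near((.505,-.326),.12,.11,.14))
    show("bartop",near((.505,-.326),.075,.123,.14))
    show("strip",near((.505,-.326),.12,.003,.012))
    show("roller",near((.503,.235),.11,.03,.05))
    show("rollertop",near((.503,.235),.11,.038,.05))
E
python3 r.py
```

```text
top tab 56 med [530.7 -66.1 105. ] rect [531.3 -67.2] [23.4 14.5] 16.1
top tabtop 49 med [531.4 -66.1 105.3] rect [531.3 -66.7] [22.8 14.4] 12.9
top vtops 262 med [532.1 -66.1  49.8] rect [530.8 -65.1] [ 84.5 139.6] 16.9
top bar 457 med [ 503.9 -311.5  127.1] rect [ 504.5 -311.9] [187.6  18.7] 89.0
top bartop 335 med [ 504.  -327.7  127.3] rect [ 504.6 -325.9] [149.1  16. ] 89.7
top strip 1239 med [ 500.8 -320.7    5.2] rect [ 503.2 -325.1] [235.4 233.6] 36.6
top roller 618 med [499.9 235.4  37.8] rect [500.2 235.3] [ 30.2 173.4] 16.5
top rollertop 296 med [499.7 240.3  40. ] rect [500.  234.8] [ 25.9 158.6] 17.0
scene tab 96 med [525.4 -71.6  98.6] rect [530.6 -68.7] [25.5 16.8] 8.1
scene tabtop 44 med [528.5 -70.4 105. ] rect [530.4 -68.3] [25.8 13.7] 15.0
scene vtops 291 med [527.3 -74.4  49.6] rect [529.5 -65.5] [ 86.3 141.6] 16.4
scene bar 779 med [ 499.9 -326.6  125.6] rect [ 502.4 -315.3] [188.6  18.9] 89.5
scene bartop 425 med [ 501.5 -330.9  127. ] rect [ 503.4 -326. ] [149.5  17.2] 88.6
scene strip 1179 med [ 501.1 -320.6    6.8] rect [ 501.  -316.5] [217.3 201.5] 0.0
scene roller 391 med [497.1 224.1  37.8] rect [496.6 234.3] [ 29.9 179.7] 17.2
scene rollertop 189 med [499.2 231.3  40. ] rect [498.9 234.2] [ 22.4 161.8] 17.4
```

Both cameras agree to about 2 mm, and heights and sizes match the specification: tab 23x14 mm at z 105, bar top at 127, roller top at 40. Next I grasp and lift the stirrup.

```bash
cat >> h.py <<'E'
def quat(deg):
    a=np.radians(deg);y=np.array([np.cos(a),np.sin(a),0]);z=np.array([0,0,-1.])
    q=Rotation.from_matrix(np.column_stack([np.cross(y,z),y,z])).as_quat();return np.roll(q,1)
def pick(pos,deg):
    "tool yaw or its half turn, whichever keeps joints nearer mid-range"
    c=[]
    for d in(deg,deg+180):
        s=planner.inverse_kinematics(pos,quat(d))
        if s is not None: c.append((np.abs(s-np.array(manip.current_q())).max()+ (5 if abs(s[6])>2.6 else 0),d,np.round(s,2)))
    print(c); return quat(min(c,key=lambda t:t[0])[1])
def stat(n=""): print(n,"t",round(manip.current_clock(),2),"p",np.round(manip.current_tcp_pos(),4),"F",np.round(manip.current_wrist_force(),1),"M",np.round(manip.current_torque(),2),"w",round(manip.current_gripper_width(),4))
E
python3 - <<'E'
from h import *
p=[.531,-.067,.20]
manip.goto(p,pick(p,106)); stat("above")
p=eyes.get_image("wrist");cv2.imwrite("pics/c.png",p["frame"])
W=cloud(p);np.savez("wrist1.npz",W=W,f=p["frame"]);q=W[np.isfinite(W[...,2])]
n=lambda z0,z1:q[(np.hypot(q[:,0]-.531,q[:,1]+.067)<.1)&(q[:,2]>z0)&(q[:,2]<z1)]
for z0,z1 in((.1,.115),(.046,.054)):
    print(len(n(z0,z1)), *(rect(n(z0,z1)) if len(n(z0,z1))>4 else []))
print(manip.move_linear([.531,-.067,.073],rate=.08,threshold=8));stat("down")
manip.gripper_close(60);stat("grip")
manip.move_linear([.531,-.067,.225],rate=.1);stat("lift")
E
```

```text
[(np.float64(2.0934822156904156), 106, array([-0.35,  0.3 ,  0.43,  1.95, -0.15,  0.93,  2.01])), (np.float64(0.8645972595032022), 286, array([-0.65,  0.37,  0.83,  1.96, -0.33,  0.95, -0.95]))]
above t 3.47 p [ 0.5314 -0.0659  0.1999] F [ 0.2 -0.5  0.3] M [-0.05  0.01  0.06] w 0.0855
378 [532.8 -67.2] [23.2 13.7] 16.3
1587 [532.6 -65.7] [ 83.4 140. ] 16.2
False
down t 5.25 p [ 0.5313 -0.067   0.0734] F [-0.2  0.1  0.1] M [-0.01  0.03  0.05] w 0.0856
grip t 5.9 p [ 0.5312 -0.0671  0.0731] F [0.  0.  1.9] M [-0.04 -0.01  0.  ] w 0.0133
lift t 7.57 p [ 0.5306 -0.067   0.2244] F [-0.1  0.5 -1.4] M [ 0.01 -0.01 -0.03] w 0.0132
```

View pics/c.png

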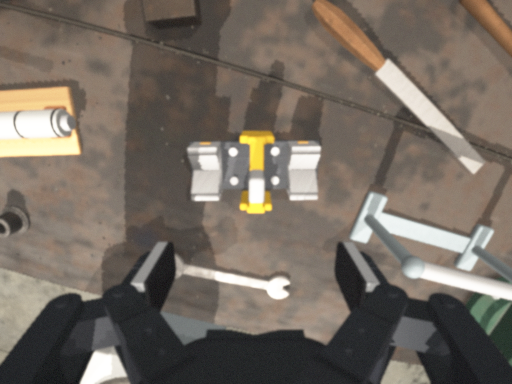

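The wrist view shows the stirrup's crown at (256,180) squarely between the V-blocks, and the grip width of 13 mm fits the tab. Carrying it to the bar.

```bash
cat > s.py <<'E'
from h import *
p=eyes.get_image("scene");cv2.imwrite("pics/d.png",cv2.resize(p["frame"][150:350,180:420],(720,600)))
E
python3 - <<'E'
from h import *
manip.move_linear([.531,-.067,.245],rate=.1)
p=[.503,-.312,.245]
manip.goto(p,quat(269.3)); stat("over")
p=eyes.get_image("top");W=cloud(p)
manip.pause(.3);f0=np.array(manip.current_wrist_force())
print(manip.move_linear([.503,-.312,.165],rate=.08,threshold=8));stat("mid")
exec(open("s.py").read())
E
```

```text
over t 8.89 p [ 0.5038 -0.3101  0.2444] F [ 0.6  0.  -3. ] M [ 0.1  -0.06 -0.02] w 0.0129
False
mid t 10.39 p [ 0.5033 -0.3124  0.1655] F [-0.  -0.6 -2.1] M [ 0.05  0.01 -0.03] w 0.0135
```

View pics/d.png

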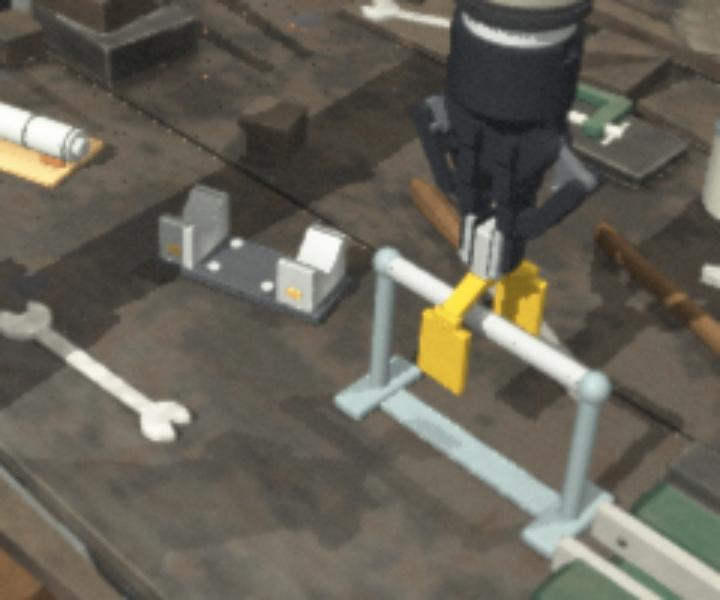

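The scene crop shows the stirrup astride the bar at about (485,310), mid-span, with one leg on each side. I'll lower it until it bears, release, and re-measure the cleared fixture on the way to the roller.

```bash
python3 - <<'E'
from h import *
print(manip.move_linear([.503,-.312,.134],rate=.03,threshold=4));stat("contact")
manip.gripper_open();stat("open")
manip.move_linear([.503,-.312,.26],rate=.12)
exec(open("s.py").read())
p=[.50,-.067,.24];manip.goto(p,pick(p,286));manip.pause(.3)
p=eyes.get_image("wrist");W=cloud(p);np.savez("wrist2.npz",W=W,f=p["frame"])
q=W[np.isfinite(W[...,2])];q=q[(np.hypot(q[:,0]-.532,q[:,1]+.066)<.1)]
s=q[(q[:,2]>.046)&(q[:,2]<.054)];print("vtops",len(s),*rect(s))
s=q[q[:,2]>.02];print("blocks",len(s),*rect(s))
s=q[q[:,2]>.006];print("all",len(s),*rect(s))
# V line: points in the V, per block
a=np.radians(16.3);ex=np.array([np.cos(a),np.sin(a)]);ey=np.array([-ex[1],ex[0]])
d=q[:,:2]-[.532,-.066];u,v=d@ex,d@ey
for sg in(1,-1):
    m=(np.abs(sg*v-.055)<.011)&(np.abs(u)<.016)&(q[:,2]<.047)&(q[:,2]>.027)
    f=lambda k:np.polyfit(u[m&k],q[m&k,2],1)
    A,B=f(u>.004),f(u<-.004);x=(B[1]-A[1])/(A[0]-B[0]);print(sg,m.sum(),A,B,"bottom u",x,"z",np.polyval(A,x))
p=[.500,.235,.20]
manip.goto(p,pick(p,16.9));manip.pause(.3);stat()
p=eyes.get_image("wrist");W=cloud(p);q=W[np.isfinite(W[...,2])];q=q[(np.hypot(q[:,0]-.5,q[:,1]-.235)<.11)]
s=q[(q[:,2]>.03)&(q[:,2]<.045)];print("roller",len(s),*rect(s))
E
```

```text
True
contact t 11.25 p [ 0.5028 -0.3119  0.139 ] F [0.1 0.2 5. ] M [0.09 0.09 0.  ] w 0.0134
open t 11.94 p [ 0.5021 -0.3112  0.1382] F [ 0.5 -0.5  0.1] M [-0.   -0.    0.02] w 0.0853
[(np.float64(0.5454922478708137), 286, array([-0.79,  0.26,  0.96,  1.99, -0.25,  1.01, -1.  ])), (np.float64(2.227279501025441), 466, array([ 0.96,  0.41, -1.17,  1.89,  0.42,  1.12,  1.48]))]
vtops 1189 [532.9 -65.2] [ 60.8 140.9] 16.6
blocks 39359 [524.9 -62.6] [ 77.9 150.4] 16.4
all 42331 [525.8 -66.4] [ 77.8 158.2] 16.6
1 463 [0.97279746 0.0288914 ] [-0.99053921  0.03003473] bottom u 0.0005823433420272845 z 0.029457899015200333
-1 474 [0.98852689 0.02812158] [-0.9792886   0.03079707] bottom u 0.001359621875606687 z 0.029465606960356144
[(np.float64(0.9649035145574508), 16.9, array([-1.01,  0.34,  0.57,  1.91, -0.23,  0.95, -0.04])), (np.float64(6.783959976996684), 196.9, array([-1.4 ,  0.58,  1.19,  1.93, -0.62,  1.06, -2.78]))]
 t 15.94 p [0.5003 0.2342 0.2002] F [0.5 0.1 0.8] M [ 0.02  0.02 -0.03] w 0.0853
roller 3656 [501.6 233.8] [ 30.6 175.2] 16.7
```

View pics/d.png

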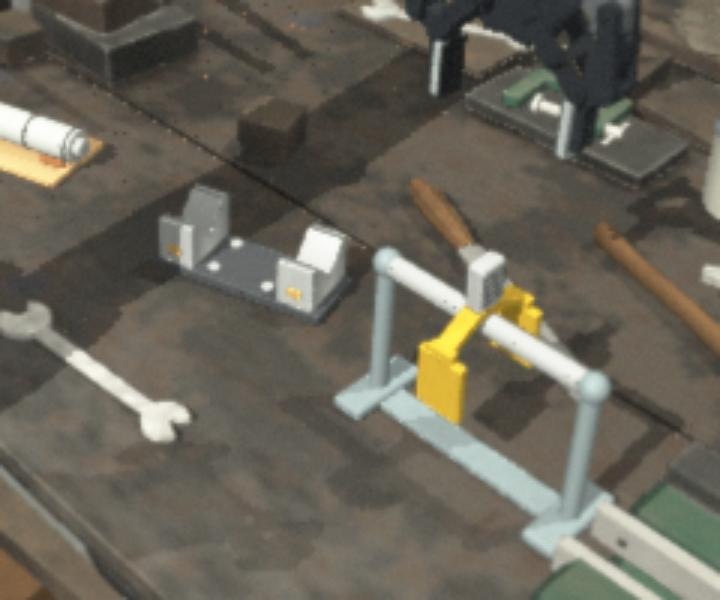

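The stirrup hangs freely astride the bar at (480,320). From the wrist data, the V's bottom line is at (0.533, -0.0657) with yaw 16.7°, and its z of 29.5 mm matches the given 29. Now picking the roller.

```bash
python3 - <<'E'
from h import *
c=[.501,.2343]
q=quat(16.8)
manip.goto(c+[.12],q)
print(manip.move_linear(c+[.012],rate=.07,threshold=6));stat("down")
manip.gripper_close(80);stat("grip")
manip.move_linear(c+[.05],rate=.06);manip.pause(.3);stat("lift")
manip.move_linear(c+[.16],rate=.12)
p=[.533,-.0657,.16]
manip.goto(p,quat(16.8));manip.pause(.3);stat("over V")
p=eyes.get_image("wrist");cv2.imwrite("pics/e.png",p["frame"])
W=cloud(p);s=W[np.isfinite(W[...,2])];s=s[(np.hypot(s[:,0]-.533,s[:,1]+.066)<.12)]
r=s[(s[:,2]>.155)&(s[:,2]<.195)];print(len(r),np.percentile(r,[1,50,99],axis=0) if len(r) else "")
exec(open("s.py").read())
E
```

```text
False
down t 18.1 p [0.5013 0.2345 0.0124] F [-0.6 -0.1  0.6] M [ 0.02  0.03 -0.01] w 0.0855
grip t 18.66 p [0.5013 0.2344 0.0125] F [-0.6 -0.3  6.1] M [-0.1   0.22  0.02] w 0.0298
lift t 19.74 p [0.5009 0.2342 0.0497] F [ 0.6 -0.6 -3.4] M [ 0.01 -0.03  0.02] w 0.0297
over V t 22.27 p [ 0.5332 -0.0647  0.16  ] F [ 0.3 -0.2 -3.6] M [ 0.02 -0.05  0.05] w 0.0295
17175 [[ 0.49968983 -0.1020745   0.17105187]
 [ 0.52345811 -0.036137    0.18532391]
 [ 0.55669167  0.01811655  0.19228813]]
```

View pics/e.png

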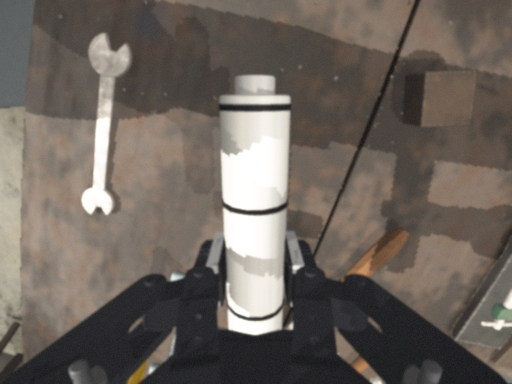

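View pics/d.png

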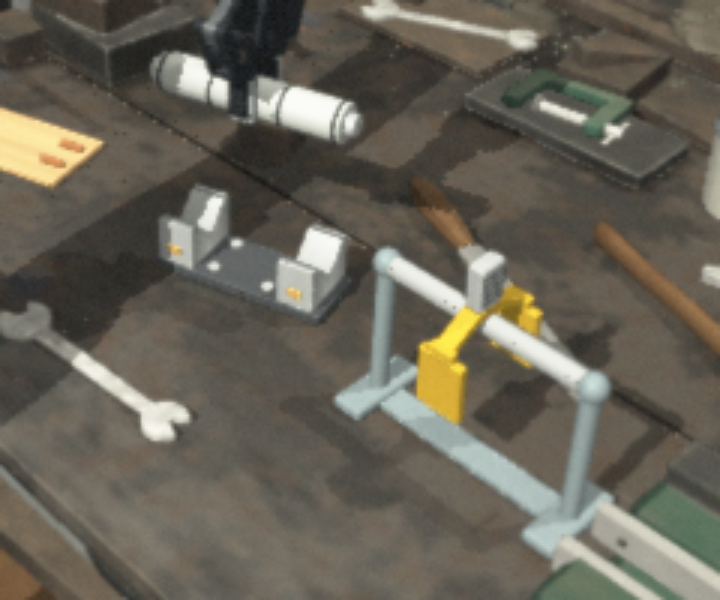

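The wrist view shows the roller gripped mid-length between the pads. The scene crop shows it level above the Vs, with the stirrup still hanging. I'll check its tilt numerically and lower it gently to contact.

```bash
cat > tilt.py <<'E'
from h import *
def tilt(p,z0,z1,c=(.533,-.0657)):
    W=cloud(p);s=W[np.isfinite(W[...,2])]
    a=np.radians(16.7);ex=np.array([np.cos(a),np.sin(a)]);ey=np.array([-ex[1],ex[0]])
    d=s[:,:2]-c;u,v=d@ex,d@ey
    k=(abs(u)<.03)&(abs(v)<.095)&(s[:,2]>z0)&(s[:,2]<z1);u,v,z=u[k],v[k],s[k,2]
    for lo in np.arange(-.08,.08,.02):
        m=(v>lo)&(v<lo+.02)
        if m.sum()>15: t=np.percentile(z[m],97);h=m&(z>t-.004);print("v",round(lo+.01,3),m.sum(),"top",round(t,4),"u",round((u[h].min()+u[h].max())/2,4))
    print("v range",v.min(),v.max())
E
python3 - <<'E'
from tilt import *
tilt(eyes.get_image("wrist"),.165,.2); tilt(eyes.get_image("scene"),.165,.2)
c=[.533,-.0657]
manip.move_linear(c+[.055],rate=.1,threshold=8);manip.pause(.3);stat("near")
print(manip.move_linear(c+[.034],rate=.02,threshold=4));stat("contact");manip.pause(.3);stat()
tilt(eyes.get_image("wrist"),.055,.09);tilt(eyes.get_image("scene"),.055,.09)
E
```

```text
v -0.05 81 top 0.1843 u 0.0005
v -0.03 1568 top 0.1879 u 0.0002
v -0.01 2197 top 0.1984 u 0.0004
v 0.01 4103 top 0.1984 u 0.0003
v 0.03 2568 top 0.1881 u -0.0001
v 0.05 2969 top 0.188 u -0.0002
v 0.07 3420 top 0.1881 u -0.0002
v range -0.04836914503974548 0.08881604290346613
v -0.07 136 top 0.1884 u -0.0025
v -0.05 110 top 0.1884 u -0.0007
v -0.03 112 top 0.1887 u -0.0014
v -0.01 195 top 0.1986 u -0.002
v 0.01 58 top 0.1974 u -0.0069
v 0.03 65 top 0.1848 u -0.0122
v 0.05 94 top 0.1881 u -0.0024
v 0.07 96 top 0.1888 u -0.0023
v range -0.08742534267666976 0.08882526172185048
near t 23.97 p [ 0.5332 -0.0656  0.0553] F [-0.3 -0.6 -2.6] M [-0.08 -0.04 -0.01] w 0.0295
True
contact t 24.7 p [ 0.5329 -0.0657  0.0402] F [-0.1 -0.1  5.7] M [ 0.07  0.07 -0.17] w 0.0297
 t 25.0 p [ 0.5329 -0.0657  0.0402] F [-1.4  0.4  5.5] M [ 0.08  0.08 -0.12] w 0.0294
v -0.05 75 top 0.0663 u -0.0002
v -0.03 1556 top 0.0682 u -0.0001
v -0.01 2315 top 0.081 u 0.0001
v 0.01 4609 top 0.0887 u 0.0
v 0.03 2543 top 0.0683 u -0.0003
v 0.05 2930 top 0.0683 u -0.0002
v 0.07 3352 top 0.0684 u 0.0003
v range -0.04679817043804237 0.08835076303644127
v -0.07 93 top 0.0693 u -0.0014
v -0.05 83 top 0.0697 u -0.0013
v -0.03 77 top 0.0692 u -0.0018
v -0.01 172 top 0.0888 u -0.0008
v 0.01 32 top 0.0762 u -0.0055
v 0.03 24 top 0.0643 u -0.0134
v 0.05 64 top 0.0689 u -0.0045
v 0.07 72 top 0.0695 u -0.0008
v range -0.08804491674440672 0.08919140531821375
```

The roller is level within about 0.2 mm. Contact came at TCP z = 40.2 mm as predicted, and its top is at 68 mm, so it's seated. Next I build up the press in small steps.

```bash
python3 - <<'E'
from h import *
def F(n=6):
    r=[]
    for _ in range(n): manip.pause(.05); r.append(manip.current_wrist_force())
    return np.mean(r,0)
z=manip.current_tcp_pos()[2];x,y=manip.current_tcp_pos()[:2]; f=F()
x,y=.533,-.0657
for i in range(25):
    if f[2]>13.5: break
    z-=.0003 if f[2]<11 else .00015
    manip.move_linear([x,y,z],rate=.01); f=F(); print(round(z,5),np.round(f,1),np.round(manip.current_tcp_pos(),4))
stat("end")
E
```

```text
0.03994 [-2.5  0.8  6.7] [ 0.5329 -0.0657  0.0402]
0.03964 [-3.8  1.3  9.6] [ 0.5329 -0.0657  0.0402]
0.03934 [-4.6  1.3 13.5] [ 0.5329 -0.0657  0.0402]
0.03919 [-5.5  1.3 15.4] [ 0.533  -0.0657  0.0402]
end t 27.62 p [ 0.533  -0.0657  0.0402] F [-5.6  1.1 15.8] M [ 0.32  1.04 -0.15] w 0.0295
```

Vertical force is about 15 N, with a 5 N sideways residual. I'll trim that by nudging the target along -x of the V.

```bash
python3 - <<'E'
from tilt import *
def F(n=8):
    r=[]
    for _ in range(n): manip.pause(.05); r.append(manip.current_wrist_force())
    return np.mean(r,0)
x,y,z=.533,-.0657,.03919
a=np.radians(16.7)
for i in range(5):
    x-=.0002*np.cos(a);y-=.0002*np.sin(a)
    manip.move_linear([x,y,z],rate=.01);f=F();print(np.round([x,y,z],5),np.round(f,1),np.round(manip.current_torque(),2))
    if f[0]>-1.2: break
    
for i in range(3):
    if 14<f[2]<16: break
    z+=np.clip((f[2]-15)/12000,-.0003,.0003);manip.move_linear([x,y,z],rate=.01);f=F();print("z",round(z,5),np.round(f,1))
stat()
tilt(eyes.get_image("wrist"),.055,.09)
p=eyes.get_image("scene")
cv2.imwrite("pics/f.png",cv2.resize(p["frame"][130:350,150:420],(800,600)))
E
```

```text
[ 0.53281 -0.06576  0.03919] [-4.7  1.8 15. ] [ 0.39  0.87 -0.2 ]
[ 0.53262 -0.06581  0.03919] [-4.5  1.8 13.8] [ 0.33  0.89 -0.24]
[ 0.53243 -0.06587  0.03919] [-3.7  1.6 13.3] [ 0.38  0.73 -0.14]
[ 0.53223 -0.06593  0.03919] [-2.9  1.8 12.5] [ 0.45  0.68 -0.21]
[ 0.53204 -0.06599  0.03919] [-2.5  2.  12. ] [ 0.38  0.51 -0.23]
z 0.03894 [-3.4  2.  15. ]
 t 31.52 p [ 0.5329 -0.0657  0.0402] F [-2.8  2.  15.8] M [ 0.45  0.73 -0.21] w 0.0299
v -0.05 67 top 0.0649 u -0.0002
v -0.03 1572 top 0.0683 u -0.0002
v -0.01 2328 top 0.0816 u 0.0001
v 0.01 4617 top 0.0887 u -0.0
v 0.03 2529 top 0.0684 u -0.0002
v 0.05 2937 top 0.0683 u -0.0001
v 0.07 3361 top 0.0684 u -0.0001
v range -0.04784310469612714 0.08830580791304397
```

View pics/f.png

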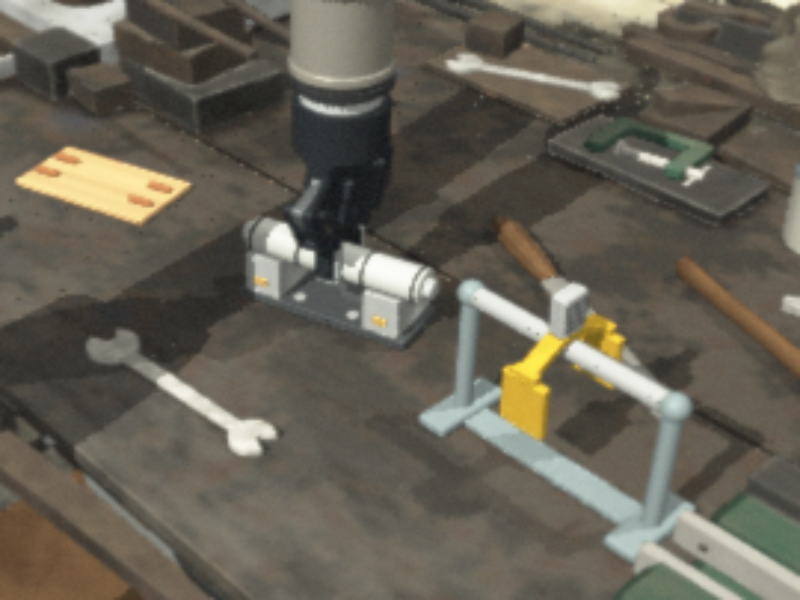

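The picture shows the roller lying in both Vs (about 340,260), the gripper holding its middle, and the stirrup hanging between the posts (about 565,350). The spanner hasn't moved. Force is steady, so I'm handing in.

```bash
python3 - <<'E'
from h import *
manip.pause(.5);stat()
print(job.close_job());stat()
E
```

```text
t 32.12 p [ 0.5329 -0.0656  0.0401] F [-3.9  1.8 14.4] M [ 0.46  0.74 -0.22] w 0.0294
the job is handed in; nothing more can be done
None
the job is handed in; nothing more can be done
```

The job is done and handed in at about 32 s of the 72 s allowed.

- **Stirrup:** I lifted it off by its tab, lowered it astride the rack bar until it touched, and let go. The pictures show it hanging freely about mid-span, one leg on each side.
- **Roller:** It lies in both V-blocks. The measured top is 68.3 mm (68 mm given), it is level to within about 0.2 mm, and its ends are within about 1 mm of midway. I handed in while still gripping it and pressing straight down at about 14–15 N.
- **Other things:** The arm never went near the block, the spanner or the bush. The spanner looks unmoved in the last picture; I did not measure the three again.

Two readings were not ideal:

- **Sideways force:** About 4 N (−3.9 N in x, 1.8 N in y) remained after trimming; it was 5.5 N before. By estimate both V faces still carry load, somewhat unevenly.
- **Grip width:** The gripper read 29.5 mm on the 32 mm roller, so the pads probably hold it slightly above its axis. I saw no slip.

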